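Unlock the blade box and put its key away

ROBOT

A 7-joint arm with a two-finger parallel gripper is mounted at the origin on the work surface. World frame = base frame: x ahead of the robot, y to its left, z up, the work surface at z = 0. Lengths are in m, angles in rad, forces in N, time in s.
With the tool pointing down it reaches from about 0.425 to 0.975 m from the base axis. Payload 16.7 kg.
Tool frame: the origin (TCP) lies between the finger pads; the fingertips stand 22 mm ahead of it and the grasp point (between the pads) lies 3 mm ahead of it; z points along the fingers, y is the line along which they close (so a half turn about z gives the same grasp; the last joint's range is limited). The gripper opens to 85 mm and grips with 20 to 120 N. Pads are 22 mm wide; open, the fingers measure 114 mm over their backs; the gripper's body (76 mm by 85 mm) begins 54 mm behind the grasp point. The pads swing forward as they close: fully open they stand 13 mm farther back than shut.
Start: joints at [-1.391, 0.426, 0.074, 1.606, -0.034, 1.111, -0.067], TCP at [0.219, 0.639, 0.253] pointing down, gripper open.
Joint ranges: [-2.85, 2.85], [-0.5, 2.14], [-1.23, 1.37], [0.21, 2.46], [-1.02, 4.16], [0.16, 2.05], [-2.73, 2.73]. Speed limits (rad/s): [1.89, 1.89, 2.39, 2.39, 3.01, 3.01, 3.01].

INTERFACE

Orientations are given as a rotation vector (axis times angle).
In Python, from workcell import r, vision gives the robot as it stands.
- The arm moves only by the tool play_rows, never from a script. Its argument "plan" is a list of rows, each an object with "jaw": the opening, from -1 (shut) to 1 (fully open), so that 0 is half open; "linear": the shift along the tool's x, y, z in m, a list of three; "roll": the turn about the tool's z in rad. In form: [{"jaw": jaw, "linear": [x, y, z], "roll": roll}, ...]. A call has 1 to 10 rows; each row shifts and turns the commanded pose from where the row before left it, along the tool's axes as they then stand; what a row does not reach is not made up. A row lasts 1/8 s, in which the tool goes at most 62.5 mm and 10.7 degrees, less where a joint would pass 70% of its speed; a pose out of reach is approached as far as the arm can. A call is refused whole if a number of a shift passes 0.0625 or a number of a turn 0.188, either way. A call with a gripper value outside its range is refused whole. The fingers move at their own pace and stop on an object; "newtons" is the grip in N (left out, the last holds). Time passes only in rows, so rows that do not move let the fingers close. It gives the time, the measured TCP pose, the force, the opening and the grip force at its end, in the units of the state.
- r.read_state(): the state, without advancing time (a new reading comes with each control period).
- vision.camera(name): name is "scene" or "top" or "wrist"; returns the picture (480x640x3 uint8, blue, green, red); there is no depth.
- vision.camera_info(name): a dict with "vfov" (degrees; the focal length in pixels is half the picture's height over the tangent of half this angle, whatever the lens; pixels are square), "cx", "cy" (the principal point, pixels), "rvec" (rotation vector, rad) and "tvec" (3), from world to camera coordinates, as OpenCV has them; the wrist camera has in their place "hand_eye" (4x4, takes a point from camera to tool coordinates, whose origin is the TCP and whose axes are the flange's). Camera axes: x right, y down, z forward; pixel columns grow to the right and rows downward; lengths in m; the calibration is good to about 2 mm. The wrist camera is an equidistant fisheye: a pixel r from the principal point sees the ray r / f radians off the axis. A picture is of the moment at which its call begins: read the wrist's pose just before it. camera_info takes no time and is no camera call.
- r.job_done(): hands the job in; it is judged then, once.
The state is a dict: "time": time; "joint_pos": joint angles; "qd": joint speeds; "effort": joint torques, N m; "ee_pos": TCP position; "orientation": TCP orientation; "force": force on the tool from outside, world axes, zero at the start; "wrist_torque": the same for the moment, N m; "finger_gap": finger opening in m; "finger_force": force on a finger pad.
Only numpy, scipy, OpenCV 4.12 (cv2) and the standard library are available. Lean on these libraries where they do the work, as an engineer would, in place of code of your own. Each camera call takes 0.05 s, during which the arm holds its last target. There are 200 camera calls.

TASK

Open up the green blade box for the day: turn its yellow-headed key clockwise to its stop, keep it turned while you raise the lid a finger's breadth by the key, then turn the key back, letting the lid down to stand ajar on its own latch, and only when the key is fully back at its stop draw it out and put it in the tan tray. Feel your way and never force the key sideways or against its stops; do not drop it from a height or throw the lid open, and leave everything else on the bench where it is.

Things in the scene. Friction and masses are not known exactly. Their poses are not given: they have to be found in the camera images.
- key_bow (a point): Centre of the key's yellow plastic head: 30 mm wide (x), 10 mm thick (y; take it across this, from above), 28 mm tall (z, from tip to head). The key starts in the lock, fully in: this point then stands 24 mm above the lock's face, 29 mm above the lid's top. It has 0.75 mm play all round, 1.5 mm endways, may lean a few degrees, and turns freely about 0.07 rad either way before it drives the lock.
- key: The whole key, about 30 g, 58 mm long; origin at the tip, 44 mm below the head's centre, z to the head. Round steel barrel 9.5 mm across with a pointed tip, 20 mm of it in the lock, with a double bit (a bar 17 mm along x, 4 mm thick, 8 to 13.5 mm above the tip). It will not stand by itself.
- keyhole (a point): Centre of the lock's round steel face, 29 mm across, in the lid; z is the lock's axis, out of the lid; -x towards the box's front. 5 mm above the lid's top, 93 mm above the bench when shut. Hole 11 mm with two notches 6 mm wide along x: only with the key turned fully back to its stop, as at the start, does its bit pass; else it is caught under the 5 mm thick face and pulling lifts the lid.
- lid (a joint): Lid angle, rad: 0 shut, positive as the front rises. Hinge along the rear edge, 140 mm behind the lock's axis; 0.5 kg, about 3 N at the lock, falls when let go. Its latch, a flat cam under the lid turned by the lock, is clear of its keeper near the clockwise stop. With the lid raised 8 mm or more at the lock it turns back over the keeper; from half-way back the lid rests on it, at 0.047.
- lid_hinge (a point): Middle of the lid's hinge line, along the box's y axis, at the rear top edge, 85 mm above the bench.
- bladebox: Green steel box screwed to the bench, 170 mm front to rear (x), 220 wide (y), 85 tall without lid; origin under its centre, front to -x. A handle lies flat on the lid 75 mm behind the lock. The lock turns clockwise from locked (hard stop) to another hard stop somewhere 1.05 to 1.5 rad on, different on every box, with 0.03 to 0.05 N m; over 0.13 N m or 10 N sideways forces the key.
- tray_in (a point): Centre of the inner floor of the shallow tan tray with brass studs; inside 132 mm (x) by 152 mm (y), floor 4 mm above the bench, walls 4 mm thick and 26 mm tall. It stands to the left or to the right of the box, loose (350 g).
- tray: The same tray; origin under its centre on the bench.
- slab: Loose marble slab, 110 x 150 x 28 mm; origin under its centre. Leave alone.
- mallet: White-headed mallet lying on its side, 270 mm long, head 60 mm across; origin under its head. Leave alone.
- rivet_jar: Glass jar of brass rivets, 68 mm across, 80 mm tall; origin under its centre. Leave alone.
- spool_red: Spool of red thread, 42 mm across, 50 mm tall; origin under its centre. Leave alone.
- spool_blue: Spool of blue thread, 42 mm across, 50 mm tall; origin under its centre. Leave alone.
- glue: Glue bottle, 48 mm across, 130 mm tall; origin under its centre. Leave alone.
- awl: Awl lying in front of the box, 145 mm long, 26 mm high; origin under its handle. Leave alone.
- slicker: Wooden edge slicker lying in front of the box, 130 mm long, 28 mm high; origin under its centre. Leave alone.
Not all that is in view belongs to the job. Several things look just like the tray: the one meant starts nearest to the robot's base.

How it is judged:
On the way, in this order (a step that is already met when the one before it is completed fails the run):
1. The key has turned the lock clockwise until its latch bears on the stop (at least 1 N), the lid still down (contact force between cam and stop_c0 above 1 N and value of joint lid below 0.03 rad), for 0.05 s.
2. With the lock turned, the lid has been raised by the key (y of cam in the frame of keyhole above 0.008 m and value of joint lid above 0.05 rad and distance between key_bow and keyhole below 0.032 m), for 0.1 s.
3. The lock is turned back to its locked stop with the key still in it and the lid ajar (y of cam in the frame of keyhole below 0.002 m and value of joint lid above 0.03 rad and distance between key_bow and keyhole below 0.032 m), for 0.1 s.
4. The key is drawn right out (distance between key_bow and keyhole above 0.05 m), for 0.1 s.
At the end, for the whole second after the job is handed in: The lock is back at its locked stop (within 0.2 rad: the middle of its latch less than 2 mm to the side of the lock's axis), the lid stands ajar on its latch (0.03 to 0.09 rad), and the key lies at rest inside the tray (its head's centre within the walls and less than 40 mm above the bench) (y of cam in the frame of keyhole below 0.002 m and value of joint lid between 0.03 and 0.09 rad and x of key_bow in the frame of tray between -0.066 and 0.066 m and y of key_bow in the frame of tray between -0.076 and 0.076 m and z of key_bow in the frame of tray below 0.04 m and linear speed of key below 0.02 m/s); the robot touches nothing.
It fails at once if The key is forced: more than 25 N between the key and the box with its lock (contact force between key and bladebox above 25 N).
It fails at once if The lid is thrown open (beyond 0.35 rad) (value of joint lid above 0.35 rad).
It fails at once if The key is dropped: it falls free, more than 100 mm above the bench (contact force between key and anything else below 0.001 N and linear speed of key above 0.4 m/s and height (world z) of key_bow above 0.1 m).
It fails at once if A bystander is displaced by more than 20 mm, or the tray by more than 30 mm (distance of any of slab, mallet, rivet_jar, spool_red, spool_blue, glue, awl, slicker from where it was at the start of the episode above 0.02 m or distance of tray from where it was at the start of the episode above 0.03 m).
It also fails if it takes over 72 s, if anything falls off the work surface, if the arm or the gripper's body presses on something with over 40 N, if the wrist force passes 120 N, or if a joint passes its speed limit or range.

## Working session

There is one attempt and no reset: what is moved stays moved. The work goes in short steps, Python scripts to look and compute and a tool call to move; the robot and the scene stay as the last step left them, time stands still between calls to the robot, and variables do not carry over. Pictures are saved under pics/ and viewed, at most 10 in all, crops included, and the job is handed in when it is done.

Besides the shell and the picture viewer there is one more tool, called after "Call:" by a JSON object that holds its "method" and its "body", one argument or row to a line. play_rows: Moves the arm, as the interface text tells. Its arguments: {"type":"object","properties":{"plan":{"type":"array"},"newtons":{"type":"number"}},"required":["plan"]}

```bash
mkdir -p pics; ls; python3 - <<'E'
from workcell import r, vision
import cv2
s=r.read_state(); print({k:s[k] for k in ('time','ee_pos','orientation','force','finger_gap')})
for n in ('scene','top','wrist'):
    print(n,vision.camera_info(n)); cv2.imwrite(f'pics/{n}0.png',vision.camera(n))
E
```

```text
pics
{'time': 0.0, 'ee_pos': array([0.21849917, 0.63824009, 0.25260479]), 'orientation': array([-5.15784777e-01, -3.09881572e+00,  2.04223771e-03]), 'force': array([0.5766906 , 0.55390694, 0.03661727]), 'finger_gap': 0.08519376284295609}
scene {'vfov': 54.79834662071647, 'cx': 315.6270082276745, 'cy': 241.19520297257057, 'rvec': array([ 0.82867631,  2.68442402, -0.86840728]), 'tvec': array([ 0.50842306, -0.14209717,  1.19092781])}
top {'vfov': 43.30991529442265, 'cx': 320.493991708686, 'cy': 234.90550349127886, 'rvec': array([ 2.14130915, -2.20471666,  0.10278383]), 'tvec': array([-0.07674491,  0.60003345,  1.60142005])}
wrist {'vfov': 65.70646984690485, 'cx': 320.1968837364314, 'cy': 244.5925157985072, 'hand_eye': array([[ 2.80453685e-04, -9.52093960e-01, -3.05805515e-01,
         7.81226649e-02],
       [ 9.99999842e-01,  4.15909500e-04, -3.77793324e-04,
         8.33724993e-06],
       [ 4.86882160e-04, -3.05805360e-01,  9.52093926e-01,
        -1.20940898e-01],
       [ 0.00000000e+00,  0.00000000e+00,  0.00000000e+00,
         1.00000000e+00]])}
```

View pics/scene0.png

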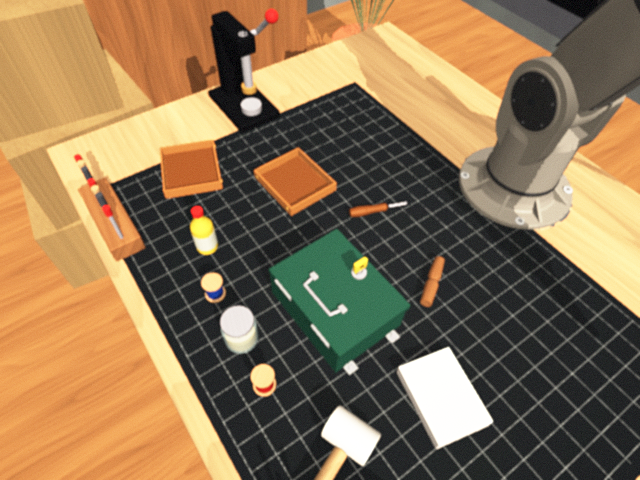

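View pics/top0.png

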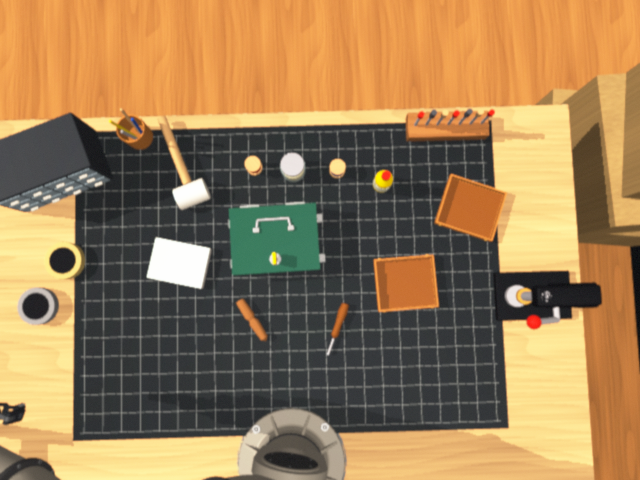

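The scene view shows the key's yellow head at about (360,265) on the green lid. In the top view it is at about (275,258), with the near tan tray at about (406,283) and the farther lookalike at (471,208). Next I'll triangulate.

```bash
cat > h.py <<'E'
import numpy as np, cv2
from scipy.spatial.transform import Rotation as R
from workcell import r, vision
def ray(name,px,pose=None):
    """origin, direction (world) of a pixel; pose=(pos,rotvec) of TCP for wrist"""
    c=vision.camera_info(name); f=240/np.tan(np.radians(c['vfov'])/2)
    u=(np.array(px,float)-[c['cx'],c['cy']])/f
    if name!='wrist':
        M=R.from_rotvec(c['rvec']).as_matrix(); d=M.T@np.r_[u,1]; return -M.T@c['tvec'],d/np.linalg.norm(d)
    t=np.linalg.norm(u); d=np.r_[u*np.sinc(t/np.pi),np.cos(t)]
    H=c['hand_eye']; T=R.from_rotvec(pose[1]).as_matrix()
    return pose[0]+T@H[:3,3], T@H[:3,:3]@d
def plane(name,px,z,pose=None):
    o,d=ray(name,px,pose); return o+d*(z-o[2])/d[2]
def tri(rays):
    A=[np.eye(3)-np.outer(d,d) for o,d in rays]; b=sum(a@o for a,(o,d) in zip(A,rays))
    p=np.linalg.solve(sum(A),b); return p,[np.linalg.norm(a@(p-o)) for a,(o,d) in zip(A,rays)]
def blob(img,lo,hi,box,big=True):
    x0,y0,x1,y1=box; m=np.zeros(img.shape[:2],np.uint8)
    m[y0:y1,x0:x1]=cv2.inRange(cv2.cvtColor(img,cv2.COLOR_BGR2HSV),lo,hi)[y0:y1,x0:x1]
    n,l,s,c=cv2.connectedComponentsWithStats(m); i=1+np.argmax(s[1:,4])
    return c[i],s[i],(l==i).astype(np.uint8)
YEL=((22,130,90),(35,255,255))
def rect(m):
    return cv2.minAreaRect(max(cv2.findContours(m,0,2)[0],key=cv2.contourArea))
E
python3 - <<'E'
from h import *
S,T=cv2.imread('pics/scene0.png'),cv2.imread('pics/top0.png')
a,sa,_=blob(S,*YEL,(335,240,385,290)); b,sb,_=blob(T,*YEL,(260,245,292,272))
print(a,sa,b,sb,tri([ray('scene',a),ray('top',b)]))
c,s,m=blob(T,(60,60,30),(90,255,255),(215,190,335,285)); q=rect(m); print('box',q)
for p in cv2.boxPoints(q): print(plane('top',p,.088).round(4))
c,s,m=blob(T,(5,120,80),(18,255,255),(365,245,445,320)); q=rect(m); print('tray',q,s)
for p in cv2.boxPoints(q): print(plane('top',p,.026).round(4))
for p in [(252,320),(338,320)]: print('tools',plane('top',p,.013).round(3))
print(R.from_rotvec(r.read_state()['orientation']).as_matrix().round(3))
E
```

```text
[360.2208589  263.70552147] [353 256  16  17 163] [274.02173913 257.60869565] [272 252   5  13  46] (array([0.53407624, 0.02551936, 0.12221167]), [np.float64(0.0004586062350284316), np.float64(0.00045860623502834495)])
box ((273.7552795410156, 238.68055725097656), (68.575439453125, 89.83212280273438), 86.2359619140625)
[0.671  0.1484 0.088 ]
[ 0.6797 -0.0858  0.088 ]
[ 0.501  -0.0923  0.088 ]
[0.4926 0.1393 0.088 ]
tray ((405.7680358886719, 282.7749938964844), (54.71709060668945, 62.455078125), 85.13549041748047) [ 373  254   67   59 3353]
[ 0.5309 -0.2318  0.026 ]
[ 0.5402 -0.3997  0.026 ]
[ 0.3943 -0.4053  0.026 ]
[ 0.3851 -0.2387  0.026 ]
tools [0.375 0.096 0.013]
tools [ 0.368 -0.135  0.013]
[[-0.946  0.324 -0.   ]
 [ 0.324  0.946 -0.001]
 [-0.    -0.001 -1.   ]]
```

Call:
{"method": "play_rows", "body": {
  "plan": [
    {"jaw": 0,"linear": [-0.04,-0.0385,0],"roll": 0},
    {"jaw": 0,"linear": [-0.04,-0.0385,0],"roll": 0},
    {"jaw": 0,"linear": [-0.04,-0.0385,0],"roll": 0},
    {"jaw": 0,"linear": [-0.04,-0.0385,0],"roll": 0},
    {"jaw": 0,"linear": [-0.04,-0.0385,0],"roll": 0},
    {"jaw": 0,"linear": [-0.04,-0.0385,0],"roll": 0},
    {"jaw": 0,"linear": [-0.04,-0.0385,0],"roll": 0},
    {"jaw": 0,"linear": [-0.04,-0.0385,0],"roll": 0},
    {"jaw": 0,"linear": [-0.04,-0.0385,0],"roll": 0},
    {"jaw": 0,"linear": [-0.04,-0.0385,0],"roll": 0}
  ],
  "newtons": 20
}}

```text
time: 1.4
ee_pos: [0.4728, 0.1431, 0.2534]
orientation: [0.516, 3.099, 0.0]
force: [0.8, 0.4, -1.1]
finger_gap: 0.0424
finger_force: 0.0
```

Call:
{"method": "play_rows", "body": {
  "plan": [
    {"jaw": -0.3,"linear": [-0.04,-0.0385,0],"roll": 0},
    {"jaw": -0.3,"linear": [-0.04,-0.0385,0],"roll": 0},
    {"jaw": -0.3,"linear": [-0.017,-0.0155,0],"roll": 0},
    {"jaw": -0.3,"linear": [0,0,0],"roll": -0.1},
    {"jaw": -0.3,"linear": [0,0,0],"roll": -0.1},
    {"jaw": -0.3,"linear": [0,0,0],"roll": -0.1},
    {"jaw": -0.3,"linear": [0,0,0],"roll": -0.07},
    {"jaw": -0.3,"linear": [0,0,0],"roll": 0}
  ]
}}

```text
time: 2.4
ee_pos: [0.534, 0.0258, 0.2532]
orientation: [0.062, -3.141, 0.0]
force: [0.8, 0.7, -0.1]
finger_gap: 0.0296
finger_force: 0.0
```

```bash
cat > look.py <<'E'
from h import *
import sys
n=sys.argv[1]; s=r.read_state(); I=vision.camera('wrist'); cv2.imwrite(f'pics/{n}.png',I)
np.savez(f'pics/{n}.npz',p=s['ee_pos'],o=s['orientation']); print(s['time'],s['ee_pos'].round(4),s['orientation'].round(4),s['force'].round(2),s['wrist_torque'].round(3),s['joint_pos'].round(3))
E
python3 look.py w1
```

```text
2.4 [0.534  0.0258 0.2532] [ 0.0623 -3.1407  0.    ] [ 0.82  0.68 -0.1 ] [-0.012 -0.006  0.006] [-0.532  0.204  0.42   1.939 -0.097  1.018  1.542]
```

View pics/w1.png

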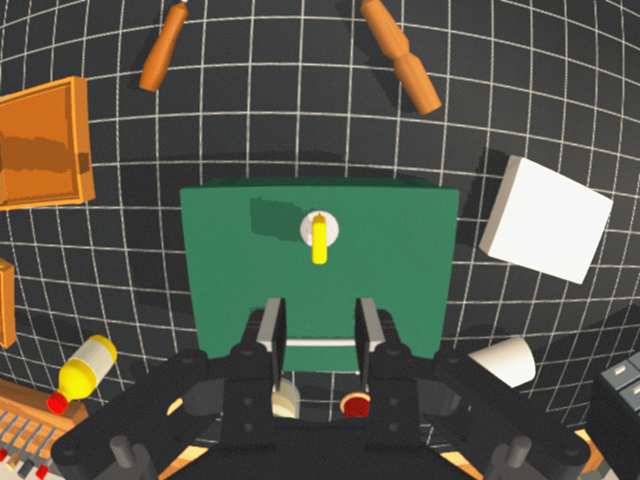

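The wrist view shows the lock face at about (319,229), with the key head at (320,240) and running along the image column. It is well aligned with the jaws.

```bash
cat > key.py <<'E'
from h import *
import sys
I=cv2.imread(f'pics/{sys.argv[1]}.png'); d=np.load(f'pics/{sys.argv[1]}.npz'); P=(d['p'],d['o'])
c,s,m=blob(I,*YEL,(230,60,420,330)); print('key',c,s,rect(m))
ys,xs=np.nonzero(m)
for y in (ys.min(),ys.max()): print('end',y,xs[ys==y].mean(),plane('wrist',(xs[ys==y].mean(),y),.131,P).round(4))
x0,y0,w,h=s[:4]
L=cv2.inRange(cv2.cvtColor(I,cv2.COLOR_BGR2HSV),(0,0,100),(179,70,255)); L[:,:x0-40]=0;L[:,x0+w+40:]=0;L[:y0-30]=0;L[y0+h+5:]=0
L|=m*255
n,l,st,ce=cv2.connectedComponentsWithStats(L); i=l[int(c[1]),int(c[0])]; ct=max(cv2.findContours((l==i).astype(np.uint8),0,2)[0],key=cv2.contourArea)
print('face',st[i],(u:=st[i][0]+(st[i][2]-1)/2), plane('wrist',(u,st[i][1]+(st[i][2]-1)/2),.093,P).round(4))
c,s,g=blob(I,(60,60,30),(90,255,255),(150,100,500,330)); e=[]
for y in range(s[1]+25,s[1]+100,5):
    xx=np.nonzero(g[y])[0]; e.append((plane('wrist',(xx.min(),y),.088,P)[:2],plane('wrist',(xx.max(),y),.088,P)[:2]))
e=np.array(e); print('box y edges slopes',[np.polyfit(e[:,k,0],e[:,k,1],1).round(4) for k in (0,1)])
E
python3 key.py w1
```

```text
key [318.84073507 240.23583461] [312 216  15  48 653] ((319.0, 239.5), (47.0, 14.0), 90.0)
end 216 319.0 [0.5138 0.024  0.131 ]
end 263 319.0 [0.5475 0.0253 0.131 ]
face [ 299  210   40   54 1390] 318.5 [0.5337 0.0243 0.093 ]
box y edges slopes [array([ 0.0463, -0.1147]), array([0.0354, 0.1199])]
```

Call:
{"method": "play_rows", "body": {
  "plan": [
    {"jaw": -0.3,"linear": [0,-0.001,0.02],"roll": 0},
    {"jaw": -0.3,"linear": [0,0,0.02],"roll": 0},
    {"jaw": -0.3,"linear": [0,0,0.02],"roll": 0},
    {"jaw": -0.3,"linear": [0,0,0],"roll": 0}
  ]
}}

```text
time: 2.95
ee_pos: [0.5334, 0.0248, 0.1923]
orientation: [0.061, -3.139, 0.001]
force: [-0.3, -0.7, 0.5]
finger_gap: 0.0297
finger_force: 0.0
```

```bash
python3 look.py w2; python3 key.py w2; python3 - <<'E'
from h import *
P=[]
for n in('w1','w2'):
    d=np.load(f'pics/{n}.npz'); I=cv2.imread(f'pics/{n}.png'); c,s,m=blob(I,*YEL,(230,60,420,330)); P.append(ray('wrist',(s[0]+(s[2]-1)/2,s[1]+s[3]-1),(d['p'],d['o'])))
print('rear top edge',tri(P))
E
```

```text
2.95 [0.5334 0.0248 0.1923] [ 6.0900e-02 -3.1386e+00  1.2000e-03] [-0.29 -0.7   0.55] [ 0.002 -0.029  0.04 ] [-0.51   0.279  0.407  2.    -0.14   0.891  1.581]
key [320.54365437 273.19981998] [ 311  241   20   63 1111] ((320.5, 272.0), (62.0, 19.0), 90.0)
end 241 320.5 [0.5117 0.0239 0.131 ]
end 303 320.5 [0.5471 0.0253 0.131 ]
face [ 296  232   49   72 2205] 320.0 [0.5333 0.0244 0.093 ]
box y edges slopes [array([ 0.0279, -0.1045]), array([0.0282, 0.1238])]
rear top edge (array([0.54847597, 0.02534488, 0.12833439]), [np.float64(1.016899128802854e-05), np.float64(1.0168991288040771e-05)])
```

Call:
{"method": "play_rows", "body": {
  "plan": [
    {"jaw": -0.3,"linear": [0,0,0.02],"roll": 0},
    {"jaw": -0.3,"linear": [0,0,0.02],"roll": 0},
    {"jaw": -0.3,"linear": [0,0,0.02],"roll": 0},
    {"jaw": -0.3,"linear": [0,0,0.009],"roll": 0},
    {"jaw": -0.3,"linear": [0,0,0],"roll": 0}
  ]
}}

```text
time: 3.62
ee_pos: [0.5343, 0.0249, 0.1246]
orientation: [0.063, -3.141, 0.0]
force: [-0.4, -0.1, 0.2]
finger_gap: 0.0299
finger_force: 0.0
```

Call:
{"method": "play_rows", "body": {
  "plan": [
    {"jaw": -0.5,"linear": [0,0,0],"roll": 0},
    {"jaw": -0.6,"linear": [0,0,0],"roll": 0},
    {"jaw": -0.7,"linear": [0,0,0],"roll": 0},
    {"jaw": -0.8,"linear": [0,0,0],"roll": 0},
    {"jaw": -1,"linear": [0,0,0],"roll": 0},
    {"jaw": -1,"linear": [0,0,0],"roll": 0},
    {"jaw": -1,"linear": [0,0,0],"roll": 0}
  ],
  "newtons": 25
}}

```text
time: 4.5
ee_pos: [0.5344, 0.0249, 0.1245]
orientation: [-0.063, 3.141, 0.0]
force: [-0.7, 0.0, 6.1]
finger_gap: 0.0095
finger_force: 26.3
```

```bash
python3 look.py w3; python3 key.py w3|head -1
```

```text
4.5 [0.5344 0.0249 0.1245] [-6.3100e-02  3.1406e+00  2.0000e-04] [-0.7   0.04  6.07] [0.116 0.06  0.03 ] [-0.475  0.378  0.375  2.051 -0.201  0.747  1.635]
key [320.22488889 309.24533333] [ 306  286   29   44 1125] ((320.0, 307.5), (28.0, 43.0), 0.0)
```

Call:
{"method": "play_rows", "body": {
  "plan": [
    {"jaw": -1,"linear": [0,0,-0.0005],"roll": 0},
    {"jaw": -1,"linear": [0,0,0],"roll": 0.05},
    {"jaw": -1,"linear": [0,0,0],"roll": 0.05},
    {"jaw": -1,"linear": [0,0,0],"roll": 0.05},
    {"jaw": -1,"linear": [0,0,0],"roll": 0.05},
    {"jaw": -1,"linear": [0,0,0],"roll": 0}
  ]
}}

```text
time: 5.3
ee_pos: [0.5341, 0.0247, 0.1247]
orientation: [-0.25, -3.131, 0.001]
force: [-0.6, -0.5, -0.2]
finger_gap: 0.0094
finger_force: 25.7
```

```bash
cat > st.py <<'E'
from h import *
s=r.read_state(); T=R.from_rotvec(s['orientation']).as_matrix()
print(s['time'],s['ee_pos'].round(4),'yaw',round(np.arctan2(-T[0,1],T[1,1]),4),'F',s['force'].round(2),'M',s['wrist_torque'].round(3),'gap',round(s['finger_gap'],4),round(float(s['finger_force']),1))
E
python3 st.py
```

```text
5.3 [0.5341 0.0247 0.1247] yaw -0.1596 F [-0.61 -0.46 -0.17] M [-0.179  0.03   0.058] gap 0.0094 25.7
```

Call:
{"method": "play_rows", "body": {
  "plan": [
    {"jaw": -1,"linear": [0,0,0],"roll": 0.08},
    {"jaw": -1,"linear": [0,0,0],"roll": 0.08},
    {"jaw": -1,"linear": [0,0,0],"roll": 0.08},
    {"jaw": -1,"linear": [0,0,0],"roll": 0.08},
    {"jaw": -1,"linear": [0,0,0],"roll": 0.08},
    {"jaw": -1,"linear": [0,0,0],"roll": 0}
  ]
}}

```text
time: 6.05
ee_pos: [0.534, 0.0247, 0.1247]
orientation: [-0.866, -3.02, 0.001]
force: [-0.6, -1.4, 1.4]
finger_gap: 0.0092
finger_force: 25.7
```

```bash
python3 st.py
```

```text
6.05 [0.534  0.0247 0.1247] yaw -0.5584 F [-0.6  -1.4   1.37] M [-0.351  0.101  0.017] gap 0.0092 25.7
```

Call:
{"method": "play_rows", "body": {
  "plan": [
    {"jaw": -1,"linear": [0,0,0],"roll": 0.08},
    {"jaw": -1,"linear": [0,0,0],"roll": 0.08},
    {"jaw": -1,"linear": [0,0,0],"roll": 0.08},
    {"jaw": -1,"linear": [0,0,0],"roll": 0.08},
    {"jaw": -1,"linear": [0,0,0],"roll": 0.08},
    {"jaw": -1,"linear": [0,0,0],"roll": 0}
  ]
}}

```text
time: 6.8
ee_pos: [0.534, 0.0247, 0.1247]
orientation: [-1.447, -2.788, 0.001]
force: [-2.3, -2.0, 1.0]
finger_gap: 0.0093
finger_force: 25.7
```

```bash
python3 st.py
```

```text
6.8 [0.534  0.0247 0.1247] yaw -0.9573 F [-2.28 -2.02  1.02] M [-0.534  0.27   0.025] gap 0.0093 25.7
```

Call:
{"method": "play_rows", "body": {
  "plan": [
    {"jaw": -1,"linear": [-0.0001,-0.0004,0],"roll": 0.03},
    {"jaw": -1,"linear": [0,0,0],"roll": 0.03},
    {"jaw": -1,"linear": [0,0,0],"roll": 0}
  ]
}}

```text
time: 7.18
ee_pos: [0.5339, 0.0246, 0.1248]
orientation: [-1.533, -2.742, 0.0]
force: [-0.8, -1.6, -0.5]
finger_gap: 0.0092
finger_force: 25.4
```

```bash
python3 st.py
```

```text
7.175 [0.5339 0.0246 0.1248] yaw -1.0198 F [-0.77 -1.64 -0.45] M [-0.191  0.027  0.05 ] gap 0.0092 25.4
```

Call:
{"method": "play_rows", "body": {
  "plan": [
    {"jaw": -1,"linear": [0,0,0],"roll": 0.03},
    {"jaw": -1,"linear": [0,0,0],"roll": 0.02},
    {"jaw": -1,"linear": [0,0,0],"roll": 0}
  ]
}}

```text
time: 7.55
ee_pos: [0.5339, 0.0246, 0.1248]
orientation: [-1.602, -2.702, 0.0]
force: [-0.8, -0.6, -1.6]
finger_gap: 0.0095
finger_force: 25.3
```

```bash
python3 st.py
```

```text
7.55 [0.5339 0.0246 0.1248] yaw -1.0701 F [-0.75 -0.55 -1.65] M [-0.21   0.104  0.04 ] gap 0.0095 25.3
```

Call:
{"method": "play_rows", "body": {
  "plan": [
    {"jaw": -1,"linear": [0,0,0],"roll": 0.03},
    {"jaw": -1,"linear": [0,0,0],"roll": 0.02},
    {"jaw": -1,"linear": [0,0,0],"roll": 0}
  ]
}}

```text
time: 7.92
ee_pos: [0.5339, 0.0246, 0.1248]
orientation: [-1.669, -2.661, 0.0]
force: [-1.1, -1.2, -0.3]
finger_gap: 0.01
finger_force: 25.3
```

```bash
python3 st.py
```

```text
7.925 [0.5339 0.0246 0.1248] yaw -1.1202 F [-1.05 -1.23 -0.32] M [-0.225  0.167  0.026] gap 0.01 25.3
```

Call:
{"method": "play_rows", "body": {
  "plan": [
    {"jaw": -1,"linear": [0,0,0],"roll": 0.02},
    {"jaw": -1,"linear": [0,0,0],"roll": 0.02},
    {"jaw": -1,"linear": [0,0,0],"roll": 0}
  ]
}}

```text
time: 8.3
ee_pos: [0.5339, 0.0245, 0.1248]
orientation: [-1.722, -2.627, 0.0]
force: [-1.2, -0.6, -2.1]
finger_gap: 0.0096
finger_force: 25.3
```

```bash
python3 st.py
```

```text
8.3 [0.5339 0.0245 0.1248] yaw -1.1604 F [-1.21 -0.57 -2.09] M [-0.211  0.271  0.001] gap 0.0096 25.3
```

Call:
{"method": "play_rows", "body": {
  "plan": [
    {"jaw": -1,"linear": [0,0,0],"roll": 0.02},
    {"jaw": -1,"linear": [0,0,0],"roll": 0.02},
    {"jaw": -1,"linear": [0,0,0],"roll": 0}
  ]
}}

```text
time: 8.68
ee_pos: [0.5339, 0.0245, 0.1248]
orientation: [-1.774, -2.593, 0.0]
force: [-1.3, -0.8, -0.6]
finger_gap: 0.0098
finger_force: 25.3
```

```bash
python3 look.py w4; python3 st.py; python3 key.py w4|head -1
```

```text
8.675 [0.5339 0.0245 0.1248] [-1.7743e+00 -2.5925e+00  3.0000e-04] [-1.32 -0.84 -0.63] [-0.181  0.329  0.039] [-0.716  0.436  0.688  2.064 -0.395  0.772  0.585]
8.725 [0.5339 0.0245 0.1248] yaw -1.1999 F [-0.77 -0.35 -1.02] M [-0.208  0.282  0.059] gap 0.0097 25.3
key [319.92901508 309.18988465] [ 306  287   29   43 1127] ((320.0, 308.0), (42.0, 28.0), 90.0)
```

Call:
{"method": "play_rows", "body": {
  "plan": [
    {"jaw": -1,"linear": [0,0,0],"roll": 0.02},
    {"jaw": -1,"linear": [0,0,0],"roll": 0.02},
    {"jaw": -1,"linear": [0,0,0],"roll": 0}
  ]
}}

```text
time: 9.1
ee_pos: [0.5339, 0.0245, 0.1248]
orientation: [-1.826, -2.557, 0.0]
force: [-1.6, -0.8, -1.7]
finger_gap: 0.0094
finger_force: 25.3
```

```bash
python3 st.py
```

```text
9.1 [0.5339 0.0245 0.1248] yaw -1.2403 F [-1.63 -0.82 -1.75] M [-0.172  0.388  0.046] gap 0.0094 25.3
```

Call:
{"method": "play_rows", "body": {
  "plan": [
    {"jaw": -1,"linear": [-0.0001,-0.0004,0],"roll": 0.02},
    {"jaw": -1,"linear": [0,0,0],"roll": 0.02},
    {"jaw": -1,"linear": [0,0,0],"roll": 0}
  ]
}}

```text
time: 9.48
ee_pos: [0.5337, 0.0244, 0.1249]
orientation: [1.876, 2.519, 0.0]
force: [-0.2, 1.8, -2.4]
finger_gap: 0.0095
finger_force: 25.2
```

```bash
python3 st.py
```

```text
9.475 [0.5337 0.0244 0.1249] yaw -1.2802 F [-0.23  1.79 -2.37] M [ 0.124 -0.074  0.012] gap 0.0095 25.2
```

Call:
{"method": "play_rows", "body": {
  "plan": [
    {"jaw": -1,"linear": [0,0,0],"roll": 0.02},
    {"jaw": -1,"linear": [0,0,0],"roll": 0.02},
    {"jaw": -1,"linear": [0,0,0],"roll": 0}
  ]
}}

```text
time: 9.85
ee_pos: [0.5337, 0.0244, 0.1249]
orientation: [1.926, 2.481, 0.0]
force: [0.8, 1.6, -1.4]
finger_gap: 0.0095
finger_force: 25.3
```

```bash
python3 st.py
```

```text
9.85 [0.5337 0.0244 0.1249] yaw -1.3202 F [ 0.79  1.64 -1.37] M [ 0.252 -0.312  0.025] gap 0.0095 25.3
```

Call:
{"method": "play_rows", "body": {
  "plan": [
    {"jaw": -1,"linear": [0,0,0.0003],"roll": 0.02},
    {"jaw": -1,"linear": [0,0,0],"roll": 0.02},
    {"jaw": -1,"linear": [0,0,0],"roll": 0}
  ]
}}

```text
time: 10.22
ee_pos: [0.5337, 0.0243, 0.1246]
orientation: [1.976, 2.442, 0.0]
force: [0.3, 0.9, 3.4]
finger_gap: 0.0093
finger_force: 26.0
```

```bash
python3 st.py
```

```text
10.225 [0.5337 0.0243 0.1246] yaw -1.3603 F [0.32 0.88 3.38] M [ 0.332 -0.136 -0.058] gap 0.0093 26.0
```

Call:
{"method": "play_rows", "body": {
  "plan": [
    {"jaw": -1,"linear": [0,0,0],"roll": 0.02},
    {"jaw": -1,"linear": [0,0,0],"roll": 0.02},
    {"jaw": -1,"linear": [0,0,0],"roll": 0}
  ]
}}

```text
time: 10.6
ee_pos: [0.5337, 0.0243, 0.1246]
orientation: [2.024, 2.402, 0.0]
force: [0.7, 1.9, 4.8]
finger_gap: 0.0092
finger_force: 26.3
```

```bash
python3 st.py
```

```text
10.6 [0.5337 0.0243 0.1246] yaw -1.4003 F [0.74 1.91 4.8 ] M [ 0.391 -0.216  0.037] gap 0.0092 26.3
```

```bash
cat >> st.py <<'E'
F=[];M=[]
for i in range(6):
    vision.camera('wrist'); s=r.read_state(); F.append(s['force']);M.append(s['wrist_torque'])
print('avg F',np.mean(F,0).round(2),'M',np.mean(M,0).round(3),'sdMz',np.std(M,0)[2].round(3))
E
python3 st.py
```

```text
10.6 [0.5337 0.0243 0.1246] yaw -1.4003 F [0.74 1.91 4.8 ] M [ 0.391 -0.216  0.037] gap 0.0092 26.3
avg F [1.38 1.68 5.1 ] M [ 0.399 -0.279  0.015] sdMz 0.032
```

Call:
{"method": "play_rows", "body": {
  "plan": [
    {"jaw": -1,"linear": [0,0,-0.0002],"roll": 0.02},
    {"jaw": -1,"linear": [0,0,0],"roll": 0.01},
    {"jaw": -1,"linear": [0,0,0],"roll": 0}
  ]
}}

```text
time: 11.28
ee_pos: [0.5336, 0.0243, 0.1247]
orientation: [2.06, 2.372, -0.0]
force: [3.3, 1.2, 1.8]
finger_gap: 0.0095
finger_force: 25.8
```

```bash
python3 st.py
```

```text
11.275 [0.5336 0.0243 0.1247] yaw -1.43 F [3.27 1.18 1.84] M [ 0.367 -0.581  0.05 ] gap 0.0095 25.8
avg F [3.2  1.38 1.2 ] M [ 0.386 -0.678  0.048] sdMz 0.028
```

Call:
{"method": "play_rows", "body": {
  "plan": [
    {"jaw": -1,"linear": [0.0001,0.0003,0],"roll": 0.02},
    {"jaw": -1,"linear": [0,0,0],"roll": 0.01},
    {"jaw": -1,"linear": [0,0,0],"roll": 0}
  ]
}}

```text
time: 11.95
ee_pos: [0.5337, 0.0244, 0.1246]
orientation: [-2.095, -2.341, 0.001]
force: [-0.5, -0.4, 1.8]
finger_gap: 0.0097
finger_force: 25.9
```

```bash
python3 st.py
```

```text
11.95 [0.5337 0.0244 0.1246] yaw -1.4601 F [-0.47 -0.42  1.82] M [ 0.121 -0.152  0.064] gap 0.0097 25.9
avg F [0.21 0.09 1.89] M [ 0.069 -0.103  0.038] sdMz 0.044
```

Call:
{"method": "play_rows", "body": {
  "plan": [
    {"jaw": -1,"linear": [0,0,0],"roll": 0.02},
    {"jaw": -1,"linear": [0,0,0],"roll": 0.01},
    {"jaw": -1,"linear": [0,0,0],"roll": 0}
  ]
}}

```text
time: 12.62
ee_pos: [0.5338, 0.0244, 0.1247]
orientation: [-2.13, -2.309, 0.0]
force: [-1.1, 0.6, 1.6]
finger_gap: 0.0089
finger_force: 25.8
```

```bash
python3 st.py
```

```text
12.625 [0.5338 0.0244 0.1247] yaw -1.4901 F [-1.11  0.56  1.61] M [-0.055  0.085 -0.001] gap 0.0089 25.8
avg F [-0.19 -0.51  1.93] M [-0.079  0.139  0.019] sdMz 0.035
```

Call:
{"method": "play_rows", "body": {
  "plan": [
    {"jaw": -1,"linear": [0,0,0],"roll": 0.02},
    {"jaw": -1,"linear": [0,0,0],"roll": 0.01},
    {"jaw": -1,"linear": [0,0,0],"roll": 0}
  ]
}}

```text
time: 13.3
ee_pos: [0.5338, 0.0245, 0.1247]
orientation: [-2.164, -2.277, 0.0]
force: [-1.1, -0.1, 0.8]
finger_gap: 0.0095
finger_force: 25.8
```

```bash
python3 st.py
```

```text
13.3 [0.5338 0.0245 0.1247] yaw -1.52 F [-1.14 -0.11  0.8 ] M [-0.119  0.279  0.012] gap 0.0095 25.8
avg F [-1.24 -0.38  1.19] M [-0.129  0.315  0.044] sdMz 0.026
```

```bash
python3 look.py w5; python3 key.py w5|head -1; python3 -c "
import cv2;cv2.imwrite('pics/w5c.png',cv2.resize(cv2.imread('pics/w5.png')[190:400,180:460],None,fx=2.7,fy=2.7,interpolation=2))"
```

```text
13.6 [0.5338 0.0244 0.1247] [-2.1640e+00 -2.2773e+00  2.0000e-04] [-0.68  0.14  1.5 ] [-0.129  0.335  0.055] [-0.777  0.463  0.773  2.067 -0.456  0.785  0.326]
key [320.00624442 309.27118644] [ 306  287   29   43 1121] ((320.0, 308.0), (42.0, 28.0), 90.0)
```

View pics/w5c.png

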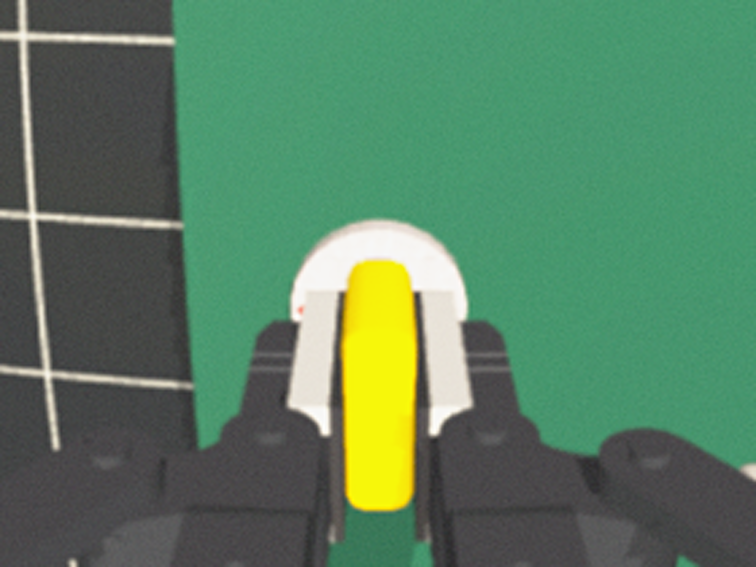

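The jaw crop shows the yellow head square between the pads at about (378,385), so the key turns with the gripper and has not reached the stop.

Call:
{"method": "play_rows", "body": {
  "plan": [
    {"jaw": -1,"linear": [0,-0.0001,0],"roll": 0.02},
    {"jaw": -1,"linear": [0,0,0],"roll": 0.01},
    {"jaw": -1,"linear": [0,0,0],"roll": 0}
  ]
}}

```text
time: 14.02
ee_pos: [0.5338, 0.0244, 0.1247]
orientation: [2.198, 2.244, -0.0]
force: [-1.5, -0.5, 0.3]
finger_gap: 0.0094
finger_force: 25.6
```

```bash
python3 st.py
```

```text
14.025 [0.5338 0.0244 0.1247] yaw -1.5501 F [-1.48 -0.51  0.26] M [-0.16   0.245  0.08 ] gap 0.0094 25.6
avg F [-0.77 -0.92  0.5 ] M [-0.15   0.227  0.028] sdMz 0.025
```

Call:
{"method": "play_rows", "body": {
  "plan": [
    {"jaw": -1,"linear": [0,0,0],"roll": 0.02},
    {"jaw": -1,"linear": [0,0,0],"roll": 0.01},
    {"jaw": -1,"linear": [0,0,0],"roll": 0}
  ]
}}

```text
time: 14.7
ee_pos: [0.5337, 0.0245, 0.1247]
orientation: [-2.232, -2.211, 0.0]
force: [-3.4, -0.6, 1.1]
finger_gap: 0.0093
finger_force: 25.7
```

```bash
python3 st.py
```

```text
14.7 [0.5337 0.0245 0.1247] yaw -1.5801 F [-3.39 -0.64  1.15] M [-0.116  0.3    0.106] gap 0.0093 25.7
avg F [-1.33 -0.37  0.39] M [-0.15   0.311  0.053] sdMz 0.022
```

Call:
{"method": "play_rows", "body": {
  "plan": [
    {"jaw": -1,"linear": [0,-0.0002,0],"roll": 0.02},
    {"jaw": -1,"linear": [0,0,0],"roll": 0}
  ]
}}

```text
time: 15.25
ee_pos: [0.5336, 0.0245, 0.1247]
orientation: [2.254, 2.188, 0.0]
force: [-0.9, -0.6, 0.0]
finger_gap: 0.0097
finger_force: 25.6
```

```bash
python3 st.py
```

```text
15.25 [0.5336 0.0245 0.1247] yaw -1.6004 F [-0.89 -0.6   0.03] M [-0.105  0.025  0.121] gap 0.0097 25.6
avg F [-0.15 -0.53 -0.55] M [-0.127  0.008  0.102] sdMz 0.047
```

Call:
{"method": "play_rows", "body": {
  "plan": [
    {"jaw": -1,"linear": [0,0,0],"roll": 0.02},
    {"jaw": -1,"linear": [0,0,0],"roll": 0}
  ]
}}

```text
time: 15.8
ee_pos: [0.5336, 0.0245, 0.1247]
orientation: [2.276, 2.166, -0.0]
force: [0.7, 0.3, -0.7]
finger_gap: 0.0098
finger_force: 25.5
```

```bash
python3 st.py
```

```text
15.8 [0.5336 0.0245 0.1247] yaw -1.6204 F [ 0.74  0.31 -0.69] M [-0.102 -0.008  0.103] gap 0.0098 25.5
avg F [ 0.11 -0.43 -0.08] M [-0.137 -0.052  0.128] sdMz 0.03
```

Call:
{"method": "play_rows", "body": {
  "plan": [
    {"jaw": -1,"linear": [0,0,0],"roll": -0.025},
    {"jaw": -1,"linear": [0,0.0001,-0.001],"roll": 0},
    {"jaw": -1,"linear": [0,0.0001,-0.001],"roll": 0},
    {"jaw": -1,"linear": [0,0.0001,-0.001],"roll": 0},
    {"jaw": -1,"linear": [0,0.0002,-0.001],"roll": 0},
    {"jaw": -1,"linear": [0,0,0],"roll": 0}
  ]
}}

```text
time: 16.85
ee_pos: [0.5338, 0.0244, 0.1287]
orientation: [-2.248, -2.194, 0.001]
force: [-1.8, -1.0, -3.6]
finger_gap: 0.0093
finger_force: 25.0
```

```bash
python3 st.py
```

```text
16.85 [0.5338 0.0244 0.1287] yaw -1.5949 F [-1.78 -1.   -3.63] M [-0.159  0.428  0.047] gap 0.0093 25.0
avg F [-2.   -0.35 -3.2 ] M [-0.115  0.565  0.042] sdMz 0.029
```

Call:
{"method": "play_rows", "body": {
  "plan": [
    {"jaw": -1,"linear": [0,-0.0002,-0.001],"roll": 0},
    {"jaw": -1,"linear": [0,0,-0.001],"roll": 0},
    {"jaw": -1,"linear": [0,0,-0.001],"roll": 0},
    {"jaw": -1,"linear": [0,0,-0.001],"roll": 0},
    {"jaw": -1,"linear": [0,0,0],"roll": 0}
  ]
}}

```text
time: 17.77
ee_pos: [0.5339, 0.0245, 0.1328]
orientation: [2.248, 2.195, 0.0]
force: [-2.0, 0.1, -2.7]
finger_gap: 0.0096
finger_force: 25.0
```

```bash
python3 st.py
```

```text
17.775 [0.5339 0.0245 0.1328] yaw -1.5948 F [-2.03  0.05 -2.74] M [-0.042  0.36   0.057] gap 0.0096 25.0
avg F [-1.23  0.1  -3.53] M [0.001 0.291 0.06 ] sdMz 0.015
```

Call:
{"method": "play_rows", "body": {
  "plan": [
    {"jaw": -1,"linear": [0,0,-0.001],"roll": 0},
    {"jaw": -1,"linear": [0,0,-0.001],"roll": 0},
    {"jaw": -1,"linear": [0,0,-0.001],"roll": 0},
    {"jaw": -1,"linear": [0,0,0],"roll": 0}
  ]
}}

```text
time: 18.58
ee_pos: [0.534, 0.0245, 0.1359]
orientation: [2.248, 2.194, 0.0]
force: [0.0, -0.1, -4.2]
finger_gap: 0.0099
finger_force: 25.0
```

```bash
python3 st.py; python3 look.py w6; python3 - <<'E'
from h import *
I=vision.camera('scene'); cv2.imwrite('pics/s6.png',cv2.resize(I[215:375,255:420],None,fx=3.6,fy=3.6,interpolation=2))
E
```

```text
18.575 [0.534  0.0245 0.1359] yaw -1.5948 F [ 0.04 -0.07 -4.22] M [ 0.032 -0.186  0.007] gap 0.0099 25.0
avg F [ 1.19  0.45 -4.03] M [ 0.124 -0.239  0.028] sdMz 0.023
18.875 [0.534  0.0244 0.1357] [2.2479e+00 2.1945e+00 2.0000e-04] [ 1.   -0.16 -4.02] [ 0.151 -0.283  0.01 ] [-0.805  0.453  0.809  2.061 -0.453  0.809  0.251]
```

View pics/s6.png

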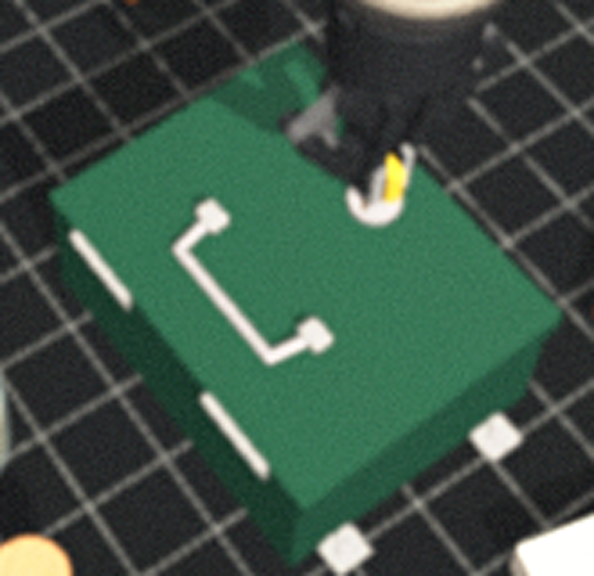

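The crop shows the fingers on the yellow head at about (398,180) and the key still in the lock. The lid is up, and Fz of about -4 N agrees with its weight. Now the key goes back.

Call:
{"method": "play_rows", "body": {
  "plan": [
    {"jaw": -1,"linear": [0,0.0002,0],"roll": -0.06},
    {"jaw": -1,"linear": [0,0,0],"roll": -0.06},
    {"jaw": -1,"linear": [0,0,0],"roll": -0.06},
    {"jaw": -1,"linear": [0,0,0],"roll": -0.06},
    {"jaw": -1,"linear": [0,0,0],"roll": -0.06},
    {"jaw": -1,"linear": [0,0,0],"roll": 0}
  ]
}}

```text
time: 19.73
ee_pos: [0.5341, 0.0244, 0.1357]
orientation: [-1.895, -2.505, -0.0]
force: [0.8, -0.1, -3.5]
finger_gap: 0.0093
finger_force: 24.9
```

```bash
python3 st.py
```

```text
19.725 [0.5341 0.0244 0.1357] yaw -1.2953 F [ 0.82 -0.11 -3.49] M [ 0.248 -0.2   -0.051] gap 0.0093 24.9
avg F [ 0.92  0.93 -3.79] M [ 0.216 -0.236 -0.022] sdMz 0.016
```

Call:
{"method": "play_rows", "body": {
  "plan": [
    {"jaw": -1,"linear": [0,0,0],"roll": -0.06},
    {"jaw": -1,"linear": [0,0,0],"roll": -0.06},
    {"jaw": -1,"linear": [0,0,0],"roll": -0.06},
    {"jaw": -1,"linear": [0,0,0],"roll": -0.06},
    {"jaw": -1,"linear": [0,0,0],"roll": 0}
  ]
}}

```text
time: 20.65
ee_pos: [0.5341, 0.0245, 0.1357]
orientation: [-1.582, -2.714, -0.0]
force: [0.8, 0.9, -4.0]
finger_gap: 0.0095
finger_force: 24.9
```

```bash
python3 st.py
```

```text
20.65 [0.5341 0.0245 0.1357] yaw -1.0555 F [ 0.79  0.94 -4.  ] M [ 0.321 -0.258 -0.018] gap 0.0095 24.9
avg F [ 1.58  1.42 -3.75] M [ 0.374 -0.333 -0.02 ] sdMz 0.023
```

Call:
{"method": "play_rows", "body": {
  "plan": [
    {"jaw": -1,"linear": [0.0001,0.0004,0],"roll": -0.06},
    {"jaw": -1,"linear": [0,0,0],"roll": -0.06},
    {"jaw": -1,"linear": [0,0,0],"roll": -0.06},
    {"jaw": -1,"linear": [0,0,0],"roll": -0.06},
    {"jaw": -1,"linear": [0,0,0],"roll": 0}
  ]
}}

```text
time: 21.58
ee_pos: [0.5342, 0.0246, 0.1356]
orientation: [-1.246, -2.884, 0.0]
force: [-0.1, 0.5, -5.4]
finger_gap: 0.0097
finger_force: 24.9
```

```bash
python3 st.py
```

```text
21.575 [0.5342 0.0246 0.1356] yaw -0.8156 F [-0.13  0.48 -5.37] M [ 0.204 -0.058 -0.012] gap 0.0097 24.9
avg F [-0.03  0.1  -4.13] M [ 0.093 -0.016 -0.025] sdMz 0.039
```

Call:
{"method": "play_rows", "body": {
  "plan": [
    {"jaw": -1,"linear": [0,0,0],"roll": -0.06},
    {"jaw": -1,"linear": [0,0,0],"roll": -0.06},
    {"jaw": -1,"linear": [0,0,0],"roll": -0.06},
    {"jaw": -1,"linear": [0,0,0],"roll": -0.06},
    {"jaw": -1,"linear": [0,0,0],"roll": 0}
  ]
}}

```text
time: 22.5
ee_pos: [0.5342, 0.0246, 0.1357]
orientation: [-0.892, -3.012, 0.0]
force: [0.2, -0.2, -3.9]
finger_gap: 0.0097
finger_force: 24.9
```

```bash
python3 st.py
```

```text
22.5 [0.5342 0.0246 0.1357] yaw -0.5756 F [ 0.2  -0.24 -3.88] M [ 0.071  0.181 -0.064] gap 0.0097 24.9
avg F [-0.76 -0.27 -3.88] M [-0.013  0.205 -0.041] sdMz 0.029
```

Call:
{"method": "play_rows", "body": {
  "plan": [
    {"jaw": -1,"linear": [0,0,0],"roll": -0.06},
    {"jaw": -1,"linear": [0,0,0],"roll": -0.06},
    {"jaw": -1,"linear": [0,0,0],"roll": -0.06},
    {"jaw": -1,"linear": [0,0,0],"roll": -0.06},
    {"jaw": -1,"linear": [0,0,0.001],"roll": 0},
    {"jaw": -1,"linear": [0,0,0.001],"roll": 0},
    {"jaw": -1,"linear": [0,0,0],"roll": 0}
  ]
}}

```text
time: 23.68
ee_pos: [0.5343, 0.0247, 0.1336]
orientation: [-0.525, -3.097, 0.0]
force: [-2.4, 0.9, -3.4]
finger_gap: 0.0095
finger_force: 25.1
```

```bash
python3 st.py
```

```text
23.675 [0.5343 0.0247 0.1336] yaw -0.3357 F [-2.43  0.92 -3.41] M [0.016 0.366 0.037] gap 0.0095 25.1
avg F [-1.77 -0.21 -4.08] M [ 0.019  0.361 -0.019] sdMz 0.027
```

Call:
{"method": "play_rows", "body": {
  "plan": [
    {"jaw": -1,"linear": [0,0,0.0005],"roll": 0},
    {"jaw": -1,"linear": [0,0,0.0005],"roll": 0},
    {"jaw": -1,"linear": [0,0,0],"roll": 0}
  ]
}}

```text
time: 24.35
ee_pos: [0.5346, 0.0246, 0.1329]
orientation: [0.524, 3.097, -0.0]
force: [-1.4, -1.0, 1.1]
finger_gap: 0.0095
finger_force: 25.7
```

```bash
python3 st.py
```

```text
24.35 [0.5346 0.0246 0.1329] yaw -0.3351 F [-1.35 -1.03  1.1 ] M [-0.287  0.255  0.008] gap 0.0095 25.7
avg F [-0.67 -1.56  1.07] M [-0.344  0.163 -0.018] sdMz 0.017
```

Call:
{"method": "play_rows", "body": {
  "plan": [
    {"jaw": -1,"linear": [0,-0.0002,0],"roll": -0.06},
    {"jaw": -1,"linear": [0,0,0],"roll": -0.06},
    {"jaw": -1,"linear": [0,0,0],"roll": -0.06},
    {"jaw": -1,"linear": [0,0,0],"roll": -0.06},
    {"jaw": -1,"linear": [0,0,0],"roll": -0.04},
    {"jaw": -1,"linear": [0,0,0],"roll": 0}
  ]
}}

```text
time: 25.4
ee_pos: [0.5345, 0.0247, 0.1328]
orientation: [0.086, 3.14, 0.0]
force: [0.2, 0.5, 1.1]
finger_gap: 0.0095
finger_force: 25.7
```

```bash
python3 st.py
```

```text
25.4 [0.5345 0.0247 0.1328] yaw -0.055 F [0.18 0.48 1.14] M [ 0.145 -0.181 -0.007] gap 0.0095 25.7
avg F [1.47 1.37 1.55] M [ 0.285 -0.3   -0.024] sdMz 0.033
```

Call:
{"method": "play_rows", "body": {
  "plan": [
    {"jaw": -1,"linear": [0,0,0],"roll": -0.03},
    {"jaw": -1,"linear": [0,0,0],"roll": -0.03},
    {"jaw": -1,"linear": [0,0,0],"roll": 0}
  ]
}}

```text
time: 26.08
ee_pos: [0.5344, 0.0247, 0.1328]
orientation: [-0.009, 3.141, 0.0]
force: [2.5, 2.4, 1.8]
finger_gap: 0.0098
finger_force: 25.8
```

```bash
python3 st.py
```

```text
26.075 [0.5344 0.0247 0.1328] yaw 0.006 F [2.5  2.44 1.79] M [ 0.665 -0.542 -0.051] gap 0.0098 25.8
avg F [2.58 2.97 2.36] M [ 0.697 -0.585 -0.033] sdMz 0.016
```

Call:
{"method": "play_rows", "body": {
  "plan": [
    {"jaw": -1,"linear": [-0.0003,0.0004,0],"roll": -0.02},
    {"jaw": -1,"linear": [0,0,0],"roll": -0.02},
    {"jaw": -1,"linear": [0,0,0],"roll": 0}
  ]
}}

```text
time: 26.75
ee_pos: [0.5345, 0.0248, 0.1327]
orientation: [0.071, -3.141, 0.0]
force: [0.7, 0.9, 2.7]
finger_gap: 0.0097
finger_force: 26.0
```

```bash
python3 st.py
```

```text
26.75 [0.5345 0.0248 0.1327] yaw 0.0455 F [0.72 0.92 2.71] M [ 0.253 -0.26  -0.034] gap 0.0097 26.0
avg F [0.79 0.54 3.03] M [ 0.155 -0.2   -0.042] sdMz 0.026
```

Call:
{"method": "play_rows", "body": {
  "plan": [
    {"jaw": -1,"linear": [0,0,0],"roll": -0.02},
    {"jaw": -1,"linear": [0,0,0],"roll": -0.01},
    {"jaw": -1,"linear": [0,0,0],"roll": 0}
  ]
}}

```text
time: 27.42
ee_pos: [0.5345, 0.0248, 0.1327]
orientation: [0.118, -3.139, 0.0]
force: [-0.8, -0.8, 2.8]
finger_gap: 0.0095
finger_force: 26.0
```

```bash
python3 st.py
```

```text
27.425 [0.5345 0.0248 0.1327] yaw 0.0753 F [-0.84 -0.76  2.81] M [-0.019 -0.085 -0.029] gap 0.0095 26.0
avg F [ 0.1  -0.4   3.02] M [-0.074 -0.018 -0.052] sdMz 0.05
```

Call:
{"method": "play_rows", "body": {
  "plan": [
    {"jaw": -1,"linear": [0,0,-0.0003],"roll": -0.02},
    {"jaw": -1,"linear": [0,0,0],"roll": -0.01},
    {"jaw": -1,"linear": [0,0,0],"roll": 0}
  ]
}}

```text
time: 28.1
ee_pos: [0.5345, 0.0249, 0.1329]
orientation: [0.165, -3.137, 0.0]
force: [1.2, -0.2, -0.4]
finger_gap: 0.0097
finger_force: 25.4
```

```bash
python3 st.py
```

```text
28.1 [0.5345 0.0249 0.1329] yaw 0.1054 F [ 1.24 -0.17 -0.38] M [-0.143 -0.214 -0.088] gap 0.0097 25.4
avg F [ 0.9  -0.23 -1.7 ] M [-0.122 -0.198 -0.02 ] sdMz 0.036
```

Call:
{"method": "play_rows", "body": {
  "plan": [
    {"jaw": -1,"linear": [0,0,0],"roll": -0.02},
    {"jaw": -1,"linear": [0,0,0],"roll": 0}
  ]
}}

```text
time: 28.65
ee_pos: [0.5345, 0.0249, 0.133]
orientation: [0.197, -3.135, 0.0]
force: [-0.2, -1.1, -3.1]
finger_gap: 0.0095
finger_force: 25.2
```

```bash
python3 st.py
```

```text
28.65 [0.5345 0.0249 0.133 ] yaw 0.1257 F [-0.17 -1.07 -3.14] M [-0.085 -0.115 -0.019] gap 0.0095 25.2
avg F [ 0.35 -0.78 -2.65] M [-0.108 -0.086 -0.016] sdMz 0.029
```

Call:
{"method": "play_rows", "body": {
  "plan": [
    {"jaw": -1,"linear": [0,0,0.0003],"roll": -0.02},
    {"jaw": -1,"linear": [0,0,0],"roll": 0}
  ]
}}

```text
time: 29.2
ee_pos: [0.5346, 0.0249, 0.1328]
orientation: [0.229, -3.133, -0.0]
force: [-0.6, -0.4, 0.6]
finger_gap: 0.0097
finger_force: 25.7
```

```bash
python3 st.py
```

```text
29.2 [0.5346 0.0249 0.1328] yaw 0.1456 F [-0.62 -0.38  0.59] M [-0.056  0.226 -0.053] gap 0.0097 25.7
avg F [-1.2  -0.66  1.74] M [-0.1    0.24  -0.061] sdMz 0.016
```

Call:
{"method": "play_rows", "body": {
  "plan": [
    {"jaw": -1,"linear": [0,0,0],"roll": -0.02},
    {"jaw": -1,"linear": [0,0,0],"roll": 0}
  ]
}}

```text
time: 29.75
ee_pos: [0.5346, 0.0249, 0.1327]
orientation: [0.26, -3.131, -0.0]
force: [-0.8, 0.1, 2.0]
finger_gap: 0.0091
finger_force: 25.9
```

```bash
python3 st.py
```

```text
29.75 [0.5346 0.0249 0.1327] yaw 0.1657 F [-0.76  0.07  2.  ] M [-0.073  0.305 -0.105] gap 0.0091 25.9
avg F [-1.78 -0.34  2.5 ] M [-0.072  0.334 -0.116] sdMz 0.015
```

Call:
{"method": "play_rows", "body": {
  "plan": [
    {"jaw": -1,"linear": [0,0,0],"roll": 0.05},
    {"jaw": -1,"linear": [0,0,0],"roll": 0.05},
    {"jaw": -1,"linear": [0,0,-0.001],"roll": 0},
    {"jaw": -1,"linear": [0,0,-0.001],"roll": 0},
    {"jaw": -1,"linear": [0,0,0],"roll": 0}
  ]
}}

```text
time: 30.68
ee_pos: [0.5346, 0.025, 0.1348]
orientation: [-0.103, 3.14, 0.0]
force: [-0.1, -1.1, 0.8]
finger_gap: 0.0096
finger_force: 25.5
```

```bash
python3 st.py
```

```text
30.675 [0.5346 0.025  0.1348] yaw 0.0659 F [-0.12 -1.09  0.76] M [ 0.025  0.04  -0.037] gap 0.0096 25.5
avg F [-0.14  0.4  -0.37] M [-0.006  0.002  0.014] sdMz 0.033
```

Call:
{"method": "play_rows", "body": {
  "plan": [
    {"jaw": -1,"linear": [0,0,-0.001],"roll": 0},
    {"jaw": -1,"linear": [0,0,-0.001],"roll": 0},
    {"jaw": -1,"linear": [0,0,-0.001],"roll": 0},
    {"jaw": -1,"linear": [0,0,-0.001],"roll": 0},
    {"jaw": -1,"linear": [-0.0001,0,-0.001],"roll": 0},
    {"jaw": -1,"linear": [0,0,0],"roll": 0}
  ]
}}

```text
time: 31.72
ee_pos: [0.5347, 0.025, 0.1398]
orientation: [-0.102, 3.14, -0.0]
force: [-0.9, 0.6, -1.0]
finger_gap: 0.0094
finger_force: 25.5
```

```bash
python3 st.py
```

```text
31.725 [0.5347 0.025  0.1398] yaw 0.0652 F [-0.9   0.59 -0.96] M [-0.02   0.063 -0.009] gap 0.0094 25.5
avg F [ 0.23 -0.06  0.17] M [-0.008  0.009  0.004] sdMz 0.008
```

Call:
{"method": "play_rows", "body": {
  "plan": [
    {"jaw": -1,"linear": [-0.0001,0,-0.0015],"roll": 0},
    {"jaw": -1,"linear": [0,0,-0.0015],"roll": 0},
    {"jaw": -1,"linear": [-0.0001,0,-0.0015],"roll": 0},
    {"jaw": -1,"linear": [0,0,-0.0015],"roll": 0},
    {"jaw": -1,"linear": [-0.0001,0,-0.0015],"roll": 0},
    {"jaw": -1,"linear": [0,0,0],"roll": 0}
  ]
}}

```text
time: 32.78
ee_pos: [0.5351, 0.025, 0.1474]
orientation: [-0.102, 3.14, 0.0]
force: [0.1, -0.4, 0.3]
finger_gap: 0.0096
finger_force: 25.5
```

```bash
python3 st.py
```

```text
32.775 [0.5351 0.025  0.1474] yaw 0.0652 F [ 0.1  -0.43  0.34] M [ 0.038  0.016 -0.013] gap 0.0096 25.5
avg F [-0.3  -0.22 -0.14] M [ 0.012 -0.015  0.012] sdMz 0.014
```

Call:
{"method": "play_rows", "body": {
  "plan": [
    {"jaw": -1,"linear": [-0.0001,0,-0.0015],"roll": 0},
    {"jaw": -1,"linear": [0,0,-0.0015],"roll": 0},
    {"jaw": -1,"linear": [-0.0001,0,-0.0015],"roll": 0},
    {"jaw": -1,"linear": [0,0,-0.002],"roll": 0},
    {"jaw": -1,"linear": [0,0,-0.003],"roll": 0},
    {"jaw": -1,"linear": [0,0,-0.005],"roll": 0},
    {"jaw": -1,"linear": [0,0,-0.01],"roll": 0},
    {"jaw": -1,"linear": [0,0,-0.01],"roll": 0},
    {"jaw": -1,"linear": [0,0,0],"roll": 0}
  ]
}}

```text
time: 34.2
ee_pos: [0.5357, 0.0251, 0.1828]
orientation: [-0.102, 3.138, 0.001]
force: [0.5, -0.2, -0.5]
finger_gap: 0.0097
finger_force: 25.5
```

```bash
python3 look.py w7;python3 - <<'E'
from h import *
I=vision.camera('scene'); cv2.imwrite('pics/s7.png',cv2.resize(I[130:380,230:430],None,fx=2.4,fy=2.4,interpolation=2))
E
```

```text
34.2 [0.5357 0.0251 0.1828] [-1.0230e-01  3.1382e+00  7.0000e-04] [ 0.53 -0.17 -0.53] [ 0.046 -0.036 -0.022] [-0.51   0.294  0.41   2.007 -0.152  0.868  1.619]
```

View pics/s7.png

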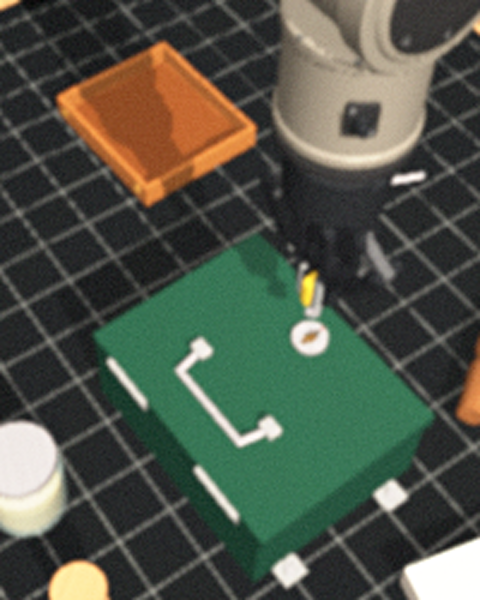

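View pics/w7.png

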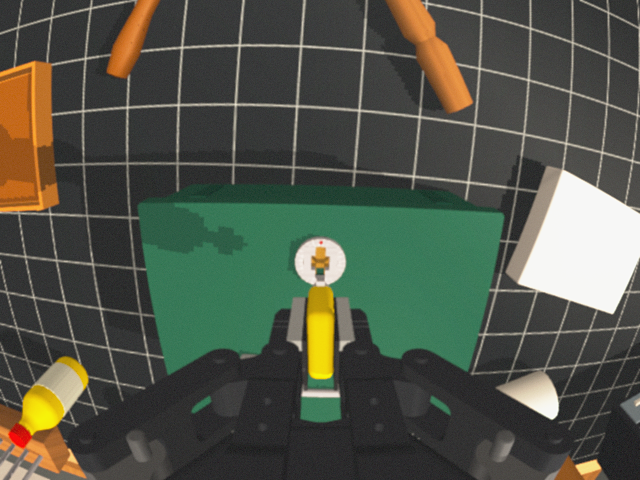

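The scene crop shows the key hanging clear above the empty keyhole at (310,338), with the lid ajar. The wrist view agrees, with the keyhole at (320,262) and the key in the jaws. Next it goes to the tray.

Call:
{"method": "play_rows", "body": {
  "plan": [
    {"jaw": -1,"linear": [0,0,-0.02],"roll": 0},
    {"jaw": -1,"linear": [0,0,-0.02],"roll": 0},
    {"jaw": -1,"linear": [0.003,-0.01,0],"roll": 0},
    {"jaw": -1,"linear": [0.006,-0.02,0],"roll": 0},
    {"jaw": -1,"linear": [0.009,-0.033,0],"roll": 0},
    {"jaw": -1,"linear": [0.009,-0.033,0],"roll": 0},
    {"jaw": -1,"linear": [0.009,-0.033,0],"roll": 0},
    {"jaw": -1,"linear": [0.009,-0.033,0],"roll": 0},
    {"jaw": -1,"linear": [0.009,-0.033,0],"roll": 0},
    {"jaw": -1,"linear": [0.009,-0.033,0],"roll": 0}
  ]
}}

```text
time: 35.55
ee_pos: [0.4855, -0.2088, 0.2209]
orientation: [0.1, -3.139, -0.0]
force: [0.8, 0.5, 0.8]
finger_gap: 0.0096
finger_force: 25.5
```

Call:
{"method": "play_rows", "body": {
  "plan": [
    {"jaw": -1,"linear": [0.009,-0.033,0],"roll": 0},
    {"jaw": -1,"linear": [0.009,-0.033,0],"roll": 0},
    {"jaw": -1,"linear": [0.009,-0.028,0],"roll": 0},
    {"jaw": -1,"linear": [0.005,-0.016,0],"roll": 0},
    {"jaw": -1,"linear": [0,0,0],"roll": 0}
  ]
}}

```text
time: 36.17
ee_pos: [0.4612, -0.3197, 0.2212]
orientation: [0.098, -3.139, 0.0]
force: [1.1, -0.2, 0.1]
finger_gap: 0.0097
finger_force: 25.5
```

```bash
python3 look.py w8; python3 - <<'E'
from h import *
I=cv2.imread('pics/w8.png'); d=np.load('pics/w8.npz'); m=cv2.inRange(cv2.cvtColor(I,cv2.COLOR_BGR2HSV),(5,120,60),(18,255,255))
n,l,s,c=cv2.connectedComponentsWithStats(m)
for i in range(1,n):
    if s[i,4]>800: print(s[i],c[i])
E
```

```text
36.175 [ 0.4612 -0.3197  0.2212] [ 9.850e-02 -3.139e+00  1.000e-04] [ 1.06 -0.19  0.09] [ 0.025 -0.009 -0.024] [ 0.01   0.309  0.588  1.923 -0.205  0.969  2.327]
[ 487   93   54   91 1996] [513.49298597 139.6993988 ]
[  226   138   189   158 27239] [319.97811961 215.80384742]
[    0   224   223   256 11376] [106.92220464 364.9415436 ]
[557 426  83  54 915] [617.52677596 460.92896175]
```

View pics/w8.png

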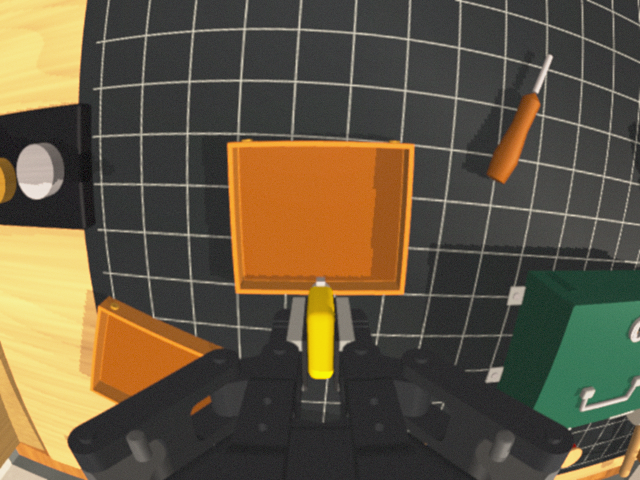

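The wrist view shows the tray rim corners at about (229,143), (413,144), (405,293) and (236,293), with the key hanging at about (320,330).

```bash
python3 - <<'E'
from h import *
d=np.load('pics/w8.npz'); P=(d['p'],d['o'])
c=[plane('wrist',q,.026,P) for q in [(229,143),(413,144),(405,293),(236,293)]]
print(np.round(c,4),np.mean(c,0))
E
```

```text
[[ 0.398  -0.4022  0.026 ]
 [ 0.3888 -0.2447  0.026 ]
 [ 0.5277 -0.2346  0.026 ]
 [ 0.5378 -0.3956  0.026 ]] [ 0.46308174 -0.31928165  0.026     ]
```

Call:
{"method": "play_rows", "body": {
  "plan": [
    {"jaw": -1,"linear": [0,0,0.025],"roll": 0},
    {"jaw": -1,"linear": [0,0,0.025],"roll": 0},
    {"jaw": -1,"linear": [0,0,0.025],"roll": 0},
    {"jaw": -1,"linear": [0,0,0.025],"roll": 0},
    {"jaw": -1,"linear": [0,0,0.025],"roll": 0},
    {"jaw": -1,"linear": [0,0,0.02],"roll": 0},
    {"jaw": -1,"linear": [0,0,0.01],"roll": 0},
    {"jaw": -1,"linear": [0,0,0.005],"roll": 0},
    {"jaw": -1,"linear": [0,0,0],"roll": 0}
  ]
}}

```text
time: 37.35
ee_pos: [0.4626, -0.3183, 0.0619]
orientation: [-0.103, 3.14, -0.0]
force: [0.0, -0.1, -0.2]
finger_gap: 0.0097
finger_force: 25.5
```

Call:
{"method": "play_rows", "body": {
  "plan": [
    {"jaw": -1,"linear": [0,0,0.001],"roll": 0},
    {"jaw": -1,"linear": [0,0,0.001],"roll": 0},
    {"jaw": -1,"linear": [0,0,0],"roll": 0}
  ]
}}

```text
time: 37.72
ee_pos: [0.4625, -0.3185, 0.0599]
orientation: [-0.102, 3.14, -0.0]
force: [-0.8, -0.9, -0.6]
finger_gap: 0.0096
finger_force: 25.5
```

Call:
{"method": "play_rows", "body": {
  "plan": [
    {"jaw": -1,"linear": [0,0,0.001],"roll": 0},
    {"jaw": -1,"linear": [0,0,0.001],"roll": 0},
    {"jaw": -1,"linear": [0,0,0.001],"roll": 0},
    {"jaw": -1,"linear": [0,0,0],"roll": 0}
  ]
}}

```text
time: 38.22
ee_pos: [0.4623, -0.3185, 0.0566]
orientation: [0.102, -3.14, 0.0]
force: [0.4, 0.0, 0.2]
finger_gap: 0.0096
finger_force: 25.5
```

Call:
{"method": "play_rows", "body": {
  "plan": [
    {"jaw": -0.7,"linear": [0,0,0],"roll": 0},
    {"jaw": -0.6,"linear": [0,0,0],"roll": 0},
    {"jaw": -0.5,"linear": [0,0,0],"roll": 0},
    {"jaw": -0.3,"linear": [0,0,0],"roll": 0},
    {"jaw": 0,"linear": [0,0,0],"roll": 0},
    {"jaw": 0.3,"linear": [0,0,0],"roll": 0},
    {"jaw": 0.6,"linear": [0,0,0],"roll": 0},
    {"jaw": 0.6,"linear": [0,0,0],"roll": 0}
  ]
}}

```text
time: 39.22
ee_pos: [0.4624, -0.3185, 0.0567]
orientation: [0.102, -3.14, 0.0]
force: [0.1, 0.3, 0.9]
finger_gap: 0.0681
finger_force: 0.0
```

Call:
{"method": "play_rows", "body": {
  "plan": [
    {"jaw": 0.6,"linear": [0,0,-0.01],"roll": 0},
    {"jaw": 0.6,"linear": [0,0,-0.02],"roll": 0},
    {"jaw": 0.6,"linear": [0,0,-0.04],"roll": 0},
    {"jaw": 0.6,"linear": [0,0,-0.05],"roll": 0},
    {"jaw": 0.6,"linear": [0,0,-0.05],"roll": 0},
    {"jaw": 0.6,"linear": [0,0,0],"roll": 0}
  ]
}}

```text
time: 39.98
ee_pos: [0.4637, -0.3196, 0.231]
orientation: [-0.102, 3.134, -0.004]
force: [-0.1, 0.2, -1.0]
finger_gap: 0.0682
finger_force: 0.0
```

```bash
python3 look.py w9; python3 -c "
from h import *
cv2.imwrite('pics/t9.png',cv2.resize(np.hstack([vision.camera('scene')[130:380,230:430],cv2.imread('pics/w9.png')[100:350,200:440]]),None,fx=1.7,fy=1.7))"
```

```text
39.975 [ 0.4637 -0.3196  0.231 ] [-0.1016  3.1339 -0.0036] [-0.09  0.16 -0.98] [ 0.051 -0.055 -0.03 ] [-0.006  0.298  0.605  1.915 -0.204  0.982  2.326]
```

View pics/t9.png

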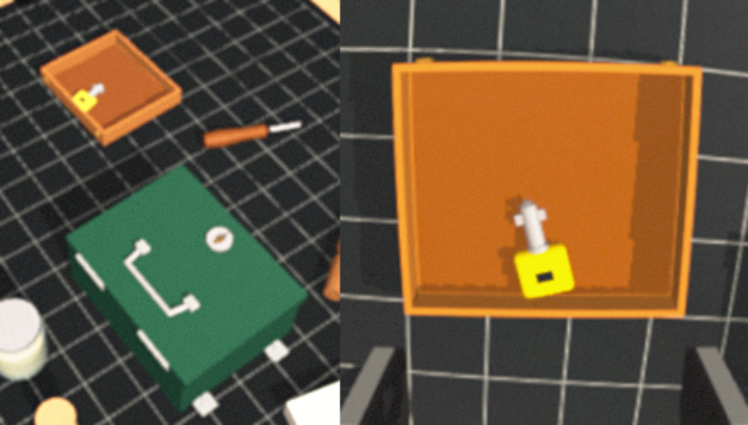

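The key lies flat in the tray with its head at about (545,272) in the wrist crop, inside the walls. The lid still stands ajar and nothing else has moved.

```bash
python3 -c "
from h import *
print(r.job_done())"
```

```text
the job is handed in; nothing more can be done
None
```

The job is handed in, but no verdict came back: the key was turned to its stop, the lid raised and let down ajar on its latch, and the key turned back, drawn out and laid in the tan tray at about 40 of the 72 s.

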